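Lock the bone holder onto the bench stand

TASK

Mount the bone model for the drilling exercise: pick up the bone holder, keep it upright, lower its foot into the collar of the bench stand with its two red lugs passing through the two slots until it sits fully down, then twist it a quarter turn clockwise (seen from above) until it clicks locked against the stop. Let go and leave it locked; leave the mallet, pen, chuck key and tray where they are.

Things in the scene. Friction and masses are not known exactly. Their poses are not given: they have to be found in the camera images.
- holder_mid (a point): Bone holder, loose, 0.5 kg: aluminium clamp with a cream bone 167 mm long, on a steel foot. Point: on its upright axis and the bone's axis, between the jaws, 75 mm above the foot's underside. z up, x along the bone (thick end +x), y across it. Clamp 60 (x) by 46 mm (y), flat sides from 25 mm below to 17 mm above this point: grip across y from above. Bone top at most 20 mm above it.
- holder_foot (a point): Centre of the underside of the holder's foot, axes as holder_mid: steel hub 40 mm across, 28 high, with two red lugs at its bottom, at +y and -y (square to the bone), 16 mm wide, 9 thick, round ends 32 mm from the axis, lower edges chamfered. A 24 mm stem joins hub and clamp. Either lug fits either slot: half a turn makes no difference.
- mount (a point): Bench stand, fixed aluminium cylinder 92 mm across (base 124), 100 mm high, bayonet collar in its top. Point: on its axis at the collar's top face. z up, y along the two slots (red dots on the rim), x towards the locked places (green dots). Lip 8 mm thick, bore 44 mm; slots at +y and -y, 21 mm wide, reach 35 mm from the axis. Holder enters with its y along this y: bone across the slots.
- seat (a point): Centre of the seat floor inside the collar, 20 mm below mount, same axes: the foot's underside rests here (holder_mid 55 mm above mount). Seated, the holder turns only clockwise seen from above, to a rigid stop at 90 degrees, lugs at the green dots, bone along the slots' line. Play about 2 mm sideways, 3 mm up. Grip firmly: the pins resist with up to about 1 Nm.
- latch_a (a joint): Brass spring pin in the collar wall (blue button on the stand's side), 19 degrees counter-clockwise of mount +x. 0 = in (at rest, and when locked); up to 0.003 m while a lug pushes it outward, from about 50 degrees of turn, most near 71; it springs back behind the lug in the last degrees: the click. Spring 4 N at rest, 800 N/m. Not worked by hand.
- latch_b (a joint): The same kind of spring pin on the opposite side of the collar.
- mallet: Bystander: steel mallet about 190 mm long, lying on the table; origin under its middle.
- pen: Bystander: white marker pen 130 mm long and 22 mm thick, lying along its x; origin under its middle.
- chuck_key: Bystander: steel T-shaped chuck key, 72 mm long and 80 mm across, 18 mm high, lying on the table; origin under its middle.
- implant_tray: Bystander: clear bluish open tray 100 x 210 x 22 mm with blue implants; origin under its middle.
There are look-alikes about, which are no part of the job. What is shaped like the part that bears holder_mid but turquoise is not meant.

How it is judged:
By the outcome, as a careful person would: the job done as asked, in the order asked, and still so for the second after the job is handed in, with the robot touching nothing.
It also fails if it takes over 48 s, if anything falls off the work surface, if the arm or the gripper's body presses on something with over 40 N, if the wrist force passes 120 N, or if a joint passes its speed limit or range.

ROBOT

A 6-joint arm with a two-finger parallel gripper is mounted at the origin on the work surface. World frame = base frame: x ahead of the robot, y to its left, z up, the work surface at z = 0. Lengths are in mm, angles in rad, forces in N, time in s.
With the tool pointing down it reaches from about 275 to 1000 mm from the base axis. Payload 8.4 kg.
Tool frame: the origin (TCP) lies midway between the tips of the shut fingers; the grasp point (between the pads) lies r.grasp_offset behind it (r.grasp_offset is the distance from the TCP to the grasp point, in mm); z points along the fingers, y is the direction in which the jaws open and shut (so a half turn about z gives the same grasp; the last joint's range is limited). The gripper opens to 85 mm and grips with 20 to 120 N. Pads are 22 mm wide; open, the fingers measure 114 mm over their backs; the gripper's body (76 mm by 85 mm) begins 54 mm behind the grasp point. The pads swing forward as they close: fully open they stand 13 mm farther back than shut.
Start: joints at [1.105, 0.353, 1.633, -0, 1.155, -0.002], TCP at [279.593, 558.977, 231.281] pointing down, gripper open.
Joint ranges: [-2.63, 2.63], [-0.92, 2.1], [0.06, 2.66], [-1.3, 4.44], [0, 2.69], [-3.02, 3.02]. Speed limits (rad/s): [2.22, 2.22, 2.79, 3.14, 3.14, 3.14].

INTERFACE

Orientations are given as [roll, pitch, yaw] about the fixed x, y, z axes, in that order (R = Rz(yaw) Ry(pitch) Rx(roll)).
In Python, from rig import r gives the robot as it stands.
- The arm moves only by the tool jog_arm, never from a script. Its argument "series" is a list that holds one entry, the list of rows, each a list of 7 numbers: the shift along the tool's x, y, z in cm, then the turn, a rotation vector about the tool's x, y, z in degrees, then the finger opening in cm, from 0 to 8.54. A call has 1 to 5 rows; each row is the pose to reach, as a shift and turn from the pose commanded when the call began, along the tool's axes at that moment; what a row does not reach only later rows make up. A row lasts 1/8 s, in which the tool goes at most 62.5 mm and 10.7 degrees, less where a joint would pass 70% of its speed; a pose out of reach is approached as far as the arm can. A call with a gripper value outside its range is refused whole. The fingers move at their own pace and stop on an object; "newtons" is the grip in N (left out, the last holds). Time passes only in rows, so rows that repeat a pose let the fingers close. It gives the time, the measured TCP pose, the force and the opening at its end, in the units of the state.
- r.sense(): the state, without advancing time (a new reading comes with each control period).
- r.grab_frame(name): name is "scene" or "top" or "wrist"; returns the picture (480x640x3 uint8, red, green, blue); there is no depth.
- r.calibration(name): a dict with "mtx" (3x3 intrinsics, pixels), "dist" ([k1, k2, p1, p2, k3] as OpenCV has them; the pictures are not rectified), "origin" and "attitude" of the camera in the world; the wrist camera has in their place "T_tool_cam" (4x4, takes a point from camera to tool coordinates, whose origin is the TCP and whose axes are the flange's). Camera axes: x right, y down, z forward; pixel columns grow to the right and rows downward; lengths in mm; the calibration is good to about 2 mm. A picture is of the moment at which its call begins: read the wrist's pose just before it. calibration takes no time and is no camera call.
- r.sign_off(): hands the job in, once; it reports no verdict.
The state is a dict: "clock": time; "qpos": joint angles; "qvel": joint speeds; "joint_efforts": joint torques, N m; "eef_pos": TCP position; "tcp_rot": TCP orientation; "contact_force": force on the tool from outside, world axes, zero at the start; "wrist_torque": the same for the moment, N m; "opening": opening from 0.0 (shut) to 1.0 (fully open).
Only numpy, scipy, OpenCV 4.12 (cv2) and the standard library are available. Lean on these libraries where they do the work, as an engineer would, in place of code of your own. Each camera call takes 0.05 s, during which the arm holds its last target.

## Working session

There is one attempt and no reset: what is moved stays moved. The work goes in short steps, Python scripts to look and compute and a tool call to move; the robot and the scene stay as the last step left them, time stands still between calls to the robot, and variables do not carry over. Pictures are saved under pics/ and viewed, and the job is handed in when it is done.

Besides the shell and the picture viewer there is one more tool, called after ">>>" in YAML: its name, and indented under it one key for each argument. jog_arm: Moves the arm, as the interface text tells. Its arguments: {"type":"object","properties":{"series":{"type":"array","items":{"type":"array","items":{"type":"array","items":{"type":"number"}}}},"newtons":{"type":"number"}},"required":["series"]}

```bash
ls; mkdir -p pics; python3 - <<'E'
from rig import r
import cv2
for n in("scene","top"):
    cv2.imwrite(f"pics/{n}0.png",r.grab_frame(n)[:,:,::-1])
    c=r.calibration(n);print(n,c)
print(r.calibration("wrist"));print(r.sense(),r.grasp_offset)
E
```

```text
pics
scene {'mtx': array([[593.54786853,   0.        , 314.6421438 ],
       [  0.        , 593.54786853, 238.50132516],
       [  0.        ,   0.        ,   1.        ]]), 'dist': array([-0.1892136,  0.       ,  0.       ,  0.       ,  0.       ]), 'origin': array([ 946.90777221, -716.48028835, 1240.99578752]), 'attitude': array([-2.55278602,  0.01106802,  0.55869738])}
top {'mtx': array([[503.10629012,   0.        , 324.64873666],
       [  0.        , 503.10629012, 231.37857623],
       [  0.        ,   0.        ,   1.        ]]), 'dist': array([0.03016808, 0.        , 0.        , 0.        , 0.        ]), 'origin': array([ 302.23287138,  -58.69613523, 1047.32114754]), 'attitude': array([-2.90317807e+00, -3.40786639e-04, -1.54916540e+00])}
{'mtx': array([[345.25044323,   0.        , 320.87123011],
       [  0.        , 345.25044323, 239.86816316],
       [  0.        ,   0.        ,   1.        ]]), 'dist': array([-0.05749348,  0.        ,  0.        ,  0.        ,  0.        ]), 'T_tool_cam': array([[-5.39192088e-05, -9.48775342e-01, -3.15951494e-01,
         8.21821566e+01],
 
[... 245 characters left out ...]
00e+00]])}
{'clock': 0.1, 'qpos': array([ 1.10463959e+00,  3.53599908e-01,  1.63404513e+00, -3.42598130e-06,
        1.15521408e+00, -2.40554261e-03]), 'qvel': array([-0.00035593, -0.00177786, -0.00297311, -0.00144985,  0.00037929,
        0.00045924]), 'joint_efforts': array([-1.29861895e-03, -6.06359053e+01, -3.42823935e+01, -1.74858465e-04,
        3.94591931e-03,  4.42062753e-05]), 'eef_pos': array([279.37949146, 558.60646125, 230.62989373]), 'tcp_rot': array([-3.14032618e+00,  8.60652856e-08,  2.67784285e+00]), 'contact_force': array([ 0.23256001, -0.93651399, -0.91594257]), 'wrist_torque': array([-0.02067647, -0.02308039, -0.03817057]), 'opening': 0.9985451168011533} 18.700000000000003
```

View pics/scene0.png

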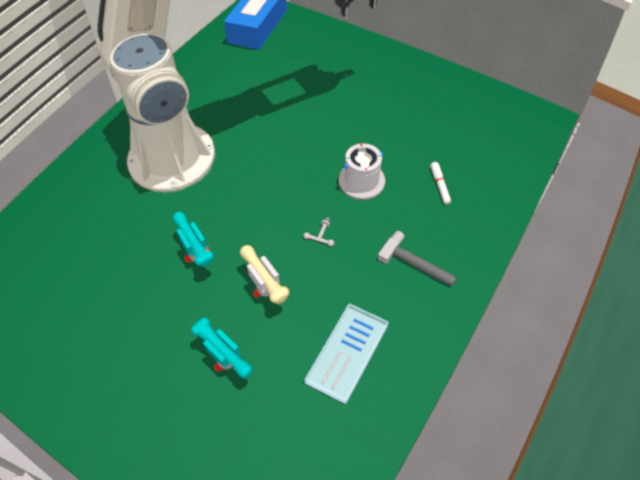

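View pics/top0.png

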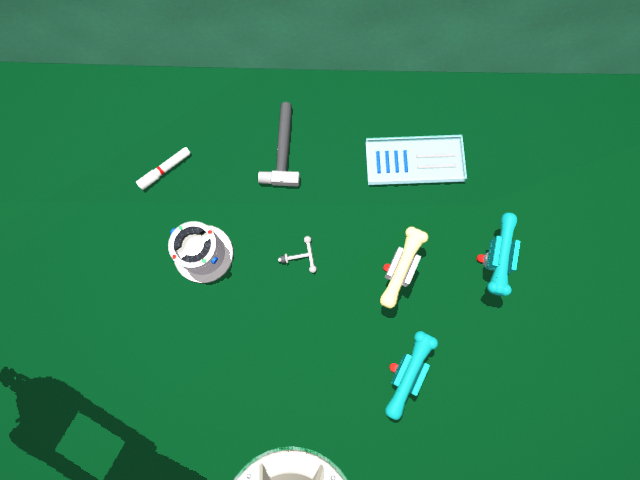

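The scene holds three holder-shaped things: cream at top (404,268) / scene (264,275), turquoise at top (411,375) and turquoise at top (504,254). Only the cream one fits the description. The stand is at top (193,245) / scene (363,165). I'll enlarge both.

```bash
python3 - <<'E'
import cv2
t=cv2.imread("pics/top0.png");s=cv2.imread("pics/scene0.png")
def c(im,x,y,w,h,k,n): cv2.imwrite(f"pics/{n}.png",cv2.resize(im[y:y+h,x:x+w],None,fx=k,fy=k,interpolation=cv2.INTER_CUBIC))
import numpy as np
a=t[215:315,150:250];b=t[220:320,360:460]
d=s[130:230,310:410];e=s[230:330,215:315]
im=np.vstack([np.hstack([a,b]),np.hstack([d,e])])
cv2.imwrite("pics/crop0t.png",cv2.resize(np.hstack([a,b]),None,fx=4,fy=4,interpolation=cv2.INTER_CUBIC))
cv2.imwrite("pics/crop0s.png",cv2.resize(np.hstack([d,e]),None,fx=4,fy=4,interpolation=cv2.INTER_CUBIC))
E
```

```text
(no output)
```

View pics/crop0t.png

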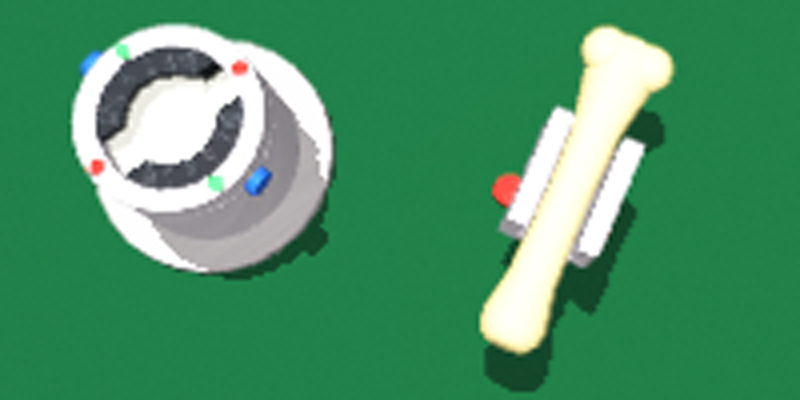

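View pics/crop0s.png

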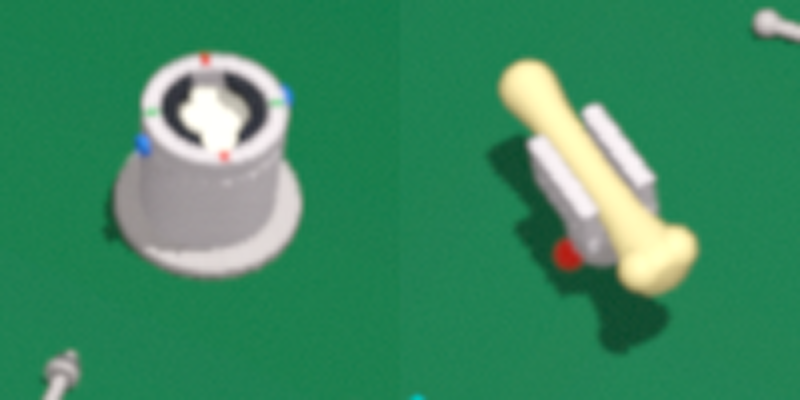

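The cream holder stands upright with its thick end towards the top right of the top view. The stand's red slot dots are at crop (240,68) and (97,167), and the green dots are at (122,50) and (216,184).

```bash
cat > h.py <<'E'
from rig import r
import numpy as np, cv2
from scipy.spatial.transform import Rotation as R
def cam(n,s=None):
    c=r.calibration(n)
    if n=="wrist":
        T=np.eye(4);T[:3,:3]=R.from_euler('xyz',s["tcp_rot"]).as_matrix();T[:3,3]=s["eef_pos"]
        T=T@c["T_tool_cam"];return c,T[:3,:3],T[:3,3]
    return c,R.from_euler('xyz',c["attitude"]).as_matrix(),np.array(c["origin"])
def onz(n,uv,z,s=None):
    c,A,o=cam(n,s)
    p=cv2.undistortPoints(np.array(uv,float).reshape(-1,1,2),c["mtx"],c["dist"]).reshape(-1,2)
    d=np.c_[p,np.ones(len(p))]@A.T
    return o+d*((z-o[2])/d[:,2])[:,None]
def proj(n,P,s=None):
    c,A,o=cam(n,s)
    q=(np.array(P,float)-o)@A
    return cv2.projectPoints(q,np.zeros(3),np.zeros(3),c["mtx"],c["dist"])[0].reshape(-1,2)
def shot(n,f):
    s=r.sense();im=r.grab_frame(n)[:,:,::-1].copy();cv2.imwrite(f"pics/{f}.png",im)
    np.save(f"pics/{f}.npy",s,allow_pickle=True);return s,im
E
python3 - <<'E'
from h import *
up=lambda a,ox,oy:[( (u+.5)/4-.5+ox,(v+.5)/4-.5+oy) for u,v in a]
red=onz("top",up([(240,68),(97,167)],150,215),100)
gr=onz("top",up([(122,50),(216,184)],150,215),100)
red2=onz("scene",up([(206,59),(224,156)],310,130),100)
gr2=onz("scene",up([(152,112),(277,102)],310,130),100)
for a in(red,gr,red2,gr2):
    d=a[1]-a[0];print(a.mean(0).round(1),np.hypot(*d[:2]).round(1),np.degrees(np.arctan2(d[1],d[0])).round(1)%180)
c=onz("top",up([(156,107),(103,222),(190,258),(245,145)],360,220),92);print(c.round(1),c.mean(0).round(1))
d=c[0]-c[1];print(np.degrees(np.arctan2(d[1],d[0])));d=c[3]-c[2];print(np.degrees(np.arctan2(d[1],d[0])))
c=onz("scene",up([(540-400,140),(578-400,228),(645-400,185),(595-400,103)],215,230),92);print(c.round(1))
e=onz("top",up([(235,58),(112,320)],360,220),75);d=e[0]-e[1];print(e.round(),np.degrees(np.arctan2(d[1],d[0])))
E
```

```text
[502.1 200.5 100. ] 81.5 127.9
[502.4 200.7 100. ] 82.2 37.900000000000006
[504.3 202.7 100. ] 83.2 127.2
[504.3 202.4 100. ] 80.9 37.8
[[ 507.6 -198.    92. ]
 [ 450.8 -172.    92. ]
 [ 434.5 -213.2   92. ]
 [ 489.8 -240.6   92. ]] [ 470.7 -206.    92. ]
-24.668956845900208
-26.395339934161914
[[ 441.4 -210.3   92. ]
 [ 492.5 -245.8   92. ]
 [ 508.7 -203.3   92. ]
 [ 453.9 -173.5   92. ]]
[[ 537. -240.   75.]
 [ 406. -178.   75.]] -25.358907084597675
```

```bash
cat >> h.py <<'E'
def to(p,yaw):
    s=r.sense();M=R.from_euler('xyz',s["tcp_rot"])
    T=R.from_euler('xyz',[np.pi,0,np.radians(yaw)])
    print("now",s["clock"],s["eef_pos"].round(1),np.degrees(s["tcp_rot"]).round(2),"F",s["contact_force"].round(1),"T",s["wrist_torque"].round(2),"op",round(s["opening"],3))
    print("shift cm",(M.inv().apply(np.array(p)-s["eef_pos"])/10).round(2),"rot deg",np.degrees((M.inv()*T).as_rotvec()).round(2))
E
python3 -c "
from h import *
to([500,205,231],154.6);to([471,-206,200],154.6)"
```

```text
now 0.1 [279.4 558.6 230.6] [-179.93    0.    153.43] F [ 0.2 -0.9 -0.9] T [-0.02 -0.02 -0.04] op 0.999
shift cm [-3.555e+01 -2.176e+01 -1.000e-02] rot deg [-0.07 -0.   -1.17]
now 0.1 [279.4 558.6 230.6] [-179.93    0.    153.43] F [ 0.2 -0.9 -0.9] T [-0.02 -0.02 -0.04] op 0.999
shift cm [-51.34 -59.81   3.14] rot deg [-0.07 -0.   -1.17]
```

>>> jog_arm:
  series:
    - [[-6,-3.7,0,0,0,0,8.5],[-12,-7.4,0,0,0,0,8.5],[-18,-11,0,0,0,0,8.5],[-23,-14,0,0,0,0,8.5],[-28,-17,0,0,0,-1.2,8.5]]

```text
clock: 0.72
eef_pos: [446.5, 292.6, 231.2]
tcp_rot: [-3.142, -0.0, 2.699]
contact_force: [-0.1, -0.1, -0.4]
opening: 0.994
```

>>> jog_arm:
  series:
    - [[-4,-2.4,0,0,0,0,8.5],[-7.5,-4.8,0,0,0,0,8.5],[-7.5,-4.8,0,0,0,0,8.5]]

```text
clock: 1.1
eef_pos: [494.0, 216.7, 231.0]
tcp_rot: [-3.141, 0.0, 2.695]
contact_force: [-0.4, 0.4, -0.2]
opening: 0.992
```

```bash
python3 -c "
from h import *
to([500,205,231],154.6);shot('wrist','w1')"
```

```text
now 1.1 [494.  216.7 231. ] [-179.96    0.    154.43] F [-0.4  0.4 -0.2] T [-0.03 -0.   -0.02] op 0.992
shift cm [-1.04 -0.79  0.  ] rot deg [-0.04  0.   -0.17]
```

View pics/w1.png

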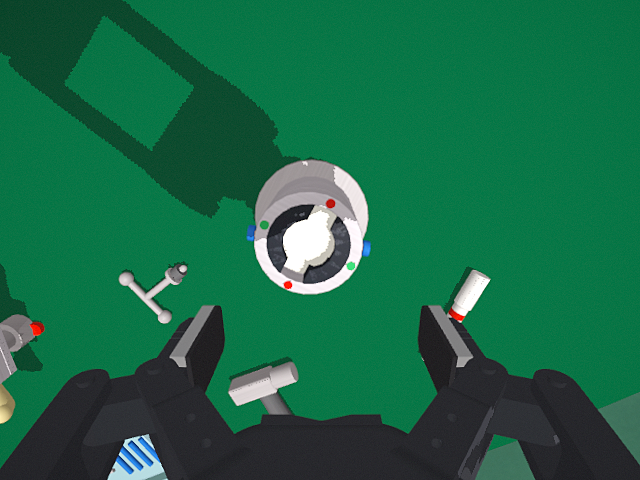

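The wrist view shows the stand, with red dots at (330,203) and (288,285) and green dots at (264,225) and (351,266). I'll localise it from a crop, then go to the holder.

```bash
python3 - <<'E'
from h import *
s=np.load("pics/w1.npy",allow_pickle=True).item();im=cv2.imread("pics/w1.png")
h=cv2.cvtColor(im,cv2.COLOR_BGR2HSV).astype(int)
def cen(m,x,y,w=9):
    mm=np.zeros(m.shape,bool);mm[y-w:y+w,x-w:x+w]=m[y-w:y+w,x-w:x+w];v,u=np.where(mm);return u.mean(),v.mean(),len(u)
red=((h[...,0]<8)|(h[...,0]>172))&(h[...,1]>120)
gr=(h[...,0]>45)&(h[...,0]<85)&(h[...,1]>60)&(h[...,2]>150)
a=[cen(red,330,203),cen(red,288,285)];b=[cen(gr,264,225),cen(gr,351,266)];print(a,b)
for q in(a,b):
    p=onz("wrist",[k[:2] for k in q],100,s);d=p[1]-p[0];print(p.mean(0).round(1),np.hypot(*d[:2]).round(1),np.degrees(np.arctan2(d[1],d[0]))%180)
to([471,-206,200],154.6)
E
```

```text
[(np.float64(330.1363636363636), np.float64(203.13636363636363), 66), (np.float64(287.52830188679246), np.float64(284.6981132075472), 53)] [(np.float64(264.6666666666667), np.float64(225.38888888888889), 18), (np.float64(350.5), np.float64(265.625), 56)]
[502.2 201.4 100. ] 81.3 127.64573757819446
[502.6 201.6 100. ] 80.2 37.87938419607339
now 1.15 [493.3 217.9 231. ] [-1.7998e+02 -3.0000e-02  1.5448e+02] F [0.1 0.1 0.5] T [ 0.02 -0.   -0.08] op 0.996
shift cm [-16.25 -39.21   3.1 ] rot deg [-0.02 -0.03 -0.12]
```

>>> jog_arm:
  series:
    - [[-2,-5,0,0,0,0,8.5],[-4.3,-10.5,0,0,0,0,8.5],[-6.6,-16,0.5,0,0,0,8.5],[-8.9,-21.5,1,0,0,0,8.5],[-11.2,-27,1.5,0,0,0,8.5]]

```text
clock: 1.78
eef_pos: [478.3, -73.6, 216.2]
tcp_rot: [3.141, 0.0, 2.7]
contact_force: [1.2, 1.3, -0.5]
opening: 0.996
```

>>> jog_arm:
  series:
    - [[-2.3,-5.5,0.8,0,0,0,8.5],[-4.4,-10.5,1.6,0,0,0,8.5],[-4.8,-11.6,1.6,0,0,0,8.5],[-4.8,-11.6,1.6,0,0,0,8.5]]

```text
clock: 2.28
eef_pos: [472.3, -197.9, 200.1]
tcp_rot: [3.141, -0.001, 2.698]
contact_force: [0.6, 1.3, -0.4]
opening: 0.995
```

```bash
python3 -c "
from h import *
to([471,-206,200],154.6);shot('wrist','w2')"
```

```text
now 2.275 [ 472.3 -197.9  200.1] [ 1.7997e+02 -4.0000e-02  1.5458e+02] F [ 0.6  1.3 -0.4] T [-0.01 -0.01 -0.05] op 0.995
shift cm [-0.23 -0.79  0.01] rot deg [ 0.03 -0.04 -0.02]
```

View pics/w2.png

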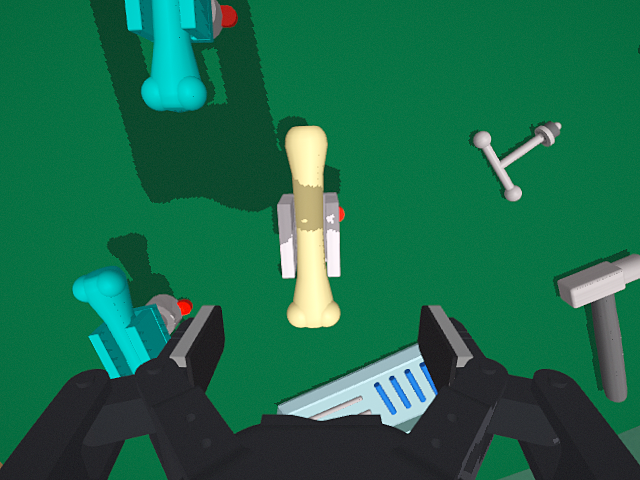

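The cream holder is between the fingers at about (310,240), nearly aligned, and the turquoise look-alikes are clear to the left. I'll take the clamp corners from a crop.

```bash
python3 -c "
import cv2
im=cv2.imread('pics/w2.png')[170:300,250:370];cv2.imwrite('pics/w2c.png',cv2.resize(im,None,fx=4.5,fy=4.5,interpolation=cv2.INTER_CUBIC))"
```

```text
(no output)
```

View pics/w2c.png

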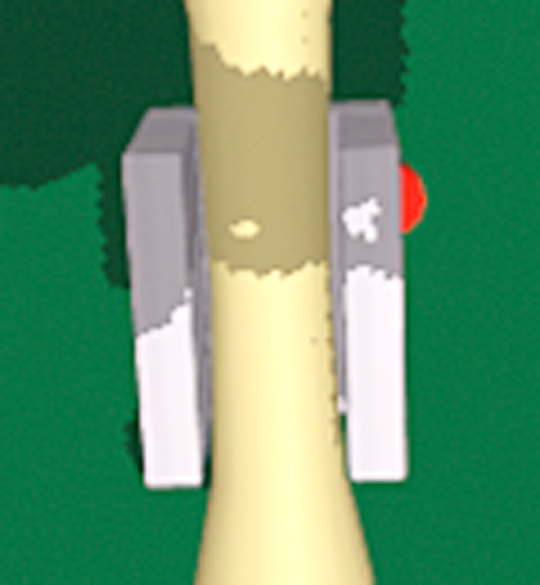

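```bash
python3 - <<'E'
from h import *
s=np.load("pics/w2.npy",allow_pickle=True).item()
q=[((u+.5)/4.5-.5+250,(v+.5)/4.5-.5+170) for u,v in[(123,155),(398,147),(407,480),(146,487)]]
c=onz("wrist",q,92,s);print(c.round(1),c.mean(0))
n=lambda d:(np.hypot(*d[:2]).round(1),np.degrees(np.arctan2(d[1],d[0])).round(1))
print(n(c[3]-c[0]),n(c[2]-c[1]),n(c[0]-c[1]),n(c[3]-c[2]))
m=c.mean(0);to([m[0],m[1],52],154.6)
E
```

```text
[[ 434.5 -215.1   92. ]
 [ 452.7 -173.7   92. ]
 [ 507.8 -197.1   92. ]
 [ 489.2 -239.3   92. ]] [ 471.03376901 -206.29020047   92.        ]
(np.float64(59.8), np.float64(-23.8)) (np.float64(59.8), np.float64(-23.0)) (np.float64(45.3), np.float64(-113.8)) (np.float64(46.1), np.float64(-113.7))
now 2.325 [ 472.4 -197.2  200.3] [ 1.7997e+02 -3.0000e-02  1.5464e+02] F [0.4 0.1 0.3] T [0.03 0.04 0.04] op 0.998
shift cm [-0.27 -0.88 14.82] rot deg [ 0.03 -0.03  0.04]
```

Clamp measures 60 x 46 mm as specified, centre (471,-206.3), bone yaw −23.6° (tool yaw 156.4). Descending.

>>> jog_arm:
  series:
    - [[-0.3,-0.9,1,0,0,-1.8,8.5],[-0.3,-0.9,5,0,0,-1.8,8.5],[-0.3,-0.9,10,0,0,-1.8,8.5],[-0.3,-0.9,13.5,0,0,-1.8,8.5],[-0.3,-0.9,14.8,0,0,-1.8,8.5]]

```text
clock: 2.95
eef_pos: [470.4, -205.7, 50.8]
tcp_rot: [3.141, -0.003, 2.732]
contact_force: [-0.6, 0.1, -0.5]
opening: 0.995
```

>>> jog_arm:
  series:
    - [[0,0,0,0,0,0,8.5],[0,0,0,0,0,0,8.5]]

```text
clock: 3.2
eef_pos: [472.2, -207.9, 53.7]
tcp_rot: [3.142, 0.002, 2.731]
contact_force: [-0.4, 0.2, -0.0]
opening: 0.996
```

```bash
python3 -c "
from h import *
to([471,-206.3,52],156.4);shot('wrist','w3')"
```

```text
now 3.2 [ 472.2 -207.9   53.7] [1.8000e+02 1.3000e-01 1.5646e+02] F [-0.4  0.2 -0. ] T [0.02 0.04 0.  ] op 0.996
shift cm [0.18 0.09 0.17] rot deg [0.   0.13 0.06]
```

View pics/w3.png

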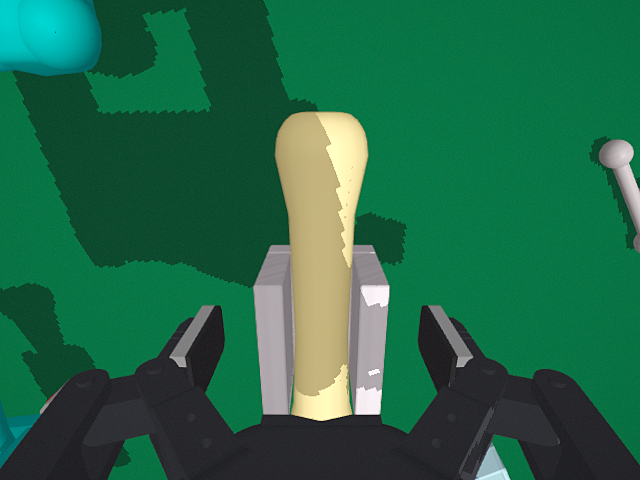

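The clamp spans columns 254–388, centred between the pads. Closing the gripper.

>>> jog_arm:
  newtons: 110
  series:
    - [[0.1,0,0,0,0,0,5],[0.1,0,0,0,0,0,4],[0.1,0,0,0,0,0,3],[0.1,0,0,0,0,0,3],[0.1,0,0,0,0,0,3]]

```text
clock: 3.88
eef_pos: [470.4, -207.7, 53.1]
tcp_rot: [-3.142, 0.001, 2.73]
contact_force: [-1.2, 1.3, 9.3]
opening: 0.526
```

>>> jog_arm:
  series:
    - [[0,0,0,0,0,0,3],[0,0,0,0,0,0,3],[0,0,-0.5,0,0,0,3]]

```text
clock: 4.25
eef_pos: [469.5, -207.3, 57.1]
tcp_rot: [3.142, -0.001, 2.73]
contact_force: [-0.0, -0.5, -5.5]
opening: 0.53
```

```bash
python3 -c "
from h import *
to([471,-206.3,52],156.4)"
```

```text
now 4.25 [ 469.5 -207.3   57.1] [ 1.8000e+02 -7.0000e-02  1.5642e+02] F [-0.  -0.5 -5.5] T [ 0.08  0.02 -0.05] op 0.53
shift cm [-0.1   0.15  0.51] rot deg [ 0.   -0.07  0.02]
```

Gripped: opening 0.53 is about 45 mm, and the force shows the holder's weight. Lifting and carrying it while turning +61° CCW.

>>> jog_arm:
  series:
    - [[0,0,-3,0,0,0,3],[0,0,-8,0,0,0,3],[0.5,1.5,-12,0,0,0,3],[1.7,5,-13.3,0,0,-5,3],[3,9,-13.3,0,0,-12,3]]

```text
clock: 4.88
eef_pos: [478.9, -112.4, 191.4]
tcp_rot: [-3.142, 0.002, 2.942]
contact_force: [0.4, 0.8, -6.4]
opening: 0.524
```

```bash
python3 -c "
from h import *
to([502.5,201.5,190],-142.3)"
```

```text
now 4.875 [ 478.9 -112.4  191.4] [-1.8000e+02  1.0000e-01  1.6854e+02] F [ 0.4  0.8 -6.4] T [-0.01  0.01  0.02] op 0.524
shift cm [ 3.92 31.24  0.13] rot deg [-4.000e-02  1.000e-01 -4.916e+01]
```

>>> jog_arm:
  series:
    - [[0.6,5,0,0,0,-8,3],[1.3,10,0,0,0,-16,3],[1.9,15,0,0,0,-24,3],[2.5,20,0,0,0,-32,3],[3.1,25,0,0,0,-40,3]]

```text
clock: 5.5
eef_pos: [497.7, 139.6, 189.9]
tcp_rot: [3.141, -0.001, -2.641]
contact_force: [1.0, -1.1, -6.4]
opening: 0.519
```

```bash
python3 -c "
from h import *
to([502.5,201.5,190],-142.3)"
```

```text
now 5.5 [497.7 139.6 189.9] [ 1.7999e+02 -7.0000e-02 -1.5131e+02] F [ 1.  -1.1 -6.4] T [ 0.03 -0.06 -0.01] op 0.519
shift cm [-3.39  5.2  -0.01] rot deg [ 0.02 -0.07 -9.01]
```

>>> jog_arm:
  series:
    - [[-1.7,2.6,0,0,0,-4.5,3],[-3.1,4.7,0,0,0,-8,3],[-3.1,4.7,0,0,0,-8.5,3],[-3.1,4.7,0,0,0,-8.5,3]]

```text
clock: 6.0
eef_pos: [502.6, 193.7, 189.8]
tcp_rot: [3.141, -0.002, -2.497]
contact_force: [-0.5, -1.2, -6.3]
opening: 0.527
```

```bash
python3 -c "
from h import *
to([502.5,201.5,190],-142.3)
_,w=shot('wrist','w4');_,t=shot('top','t4');_,s=shot('scene','s4')
g=lambda i,x,y:cv2.resize(i[y:y+110,x:x+100],None,fx=4,fy=4,interpolation=cv2.INTER_CUBIC)
cv2.imwrite('pics/c4.png',np.hstack([g(t,150,180),g(s,310,100)]))"
```

```text
now 6.0 [502.6 193.7 189.8] [ 1.7999e+02 -9.0000e-02 -1.4309e+02] F [-0.5 -1.2 -6.3] T [-0.02  0.01 -0.  ] op 0.527
shift cm [-0.46  0.63 -0.02] rot deg [ 0.01 -0.09 -0.79]
```

View pics/w4.png

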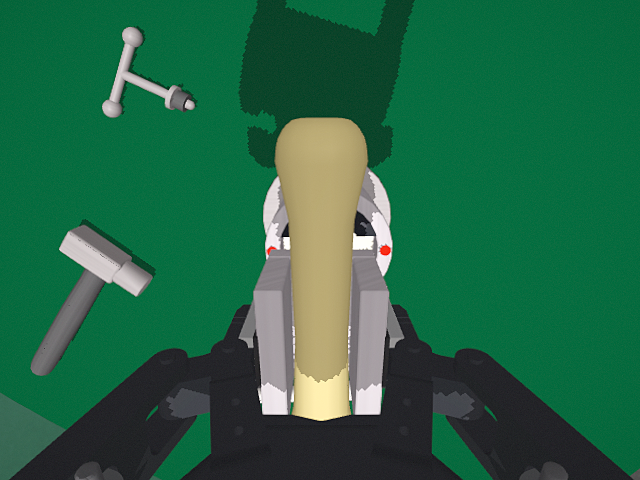

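View pics/c4.png

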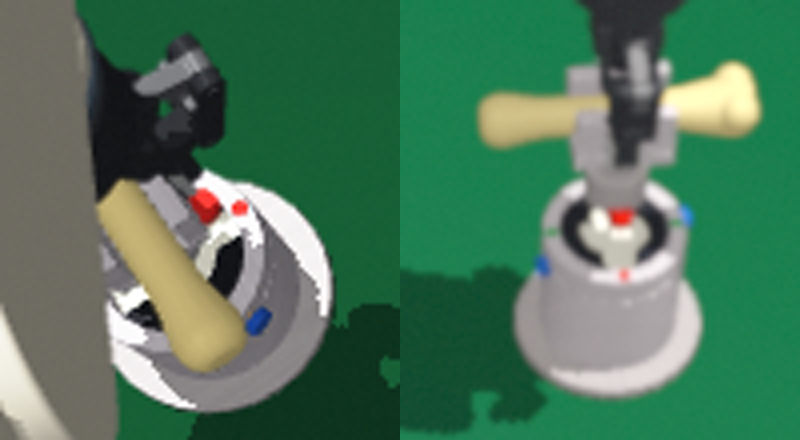

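The wrist view shows both rim red dots at (272,250) and (385,250), on the same row, so the yaw is close. Next I'll measure the offset between holder and mount.

```bash
python3 - <<'E'
from h import *
s=np.load("pics/w4.npy",allow_pickle=True).item();im=cv2.imread("pics/w4.png")
h=cv2.cvtColor(im,cv2.COLOR_BGR2HSV).astype(int)
red=((h[...,0]<8)|(h[...,0]>172))&(h[...,1]>120)
n,l,st,c=cv2.connectedComponentsWithStats(red.astype(np.uint8))
for i in range(1,n):
    if st[i,4]>8: print(st[i],c[i].round(1))
M=R.from_euler('xyz',s["tcp_rot"])
a=[(271,250.5),(385,250)]
p=onz("wrist",a,100,s);d=p[1]-p[0];print(p.mean(0).round(1),np.hypot(*d[:2]),np.degrees(np.arctan2(d[1],d[0]))%180)
k=[(254,292),(388,290)]
q=onz("wrist",k,s["eef_pos"][2]+39,s);print("clamp front corners tool", M.inv().apply(q-s["eef_pos"]).round(1))
print("red tool",M.inv().apply(p-s["eef_pos"]).round(1))
cv2.imwrite("pics/w4c.png",cv2.resize(im[190:320,240:400],None,fx=5,fy=4.5,interpolation=cv2.INTER_CUBIC))
to([502.5,201.5,190],-142.3)
E
```

```text
[380 245  11  10  83] [384.9 249.9]
[267 247   9   8  30] [270.1 249.6]
[502.1 201.1 100. ] 81.8345671025912 127.15052328936207
clamp front corners tool [[ 28.3 -21.3 -39. ]
 [ 29.   23.5 -38.9]]
red tool [[ -4.4 -34.6  89.7]
 [ -4.   47.2  89.8]]
now 6.15 [503.1 193.4 190.1] [ 1.8000e+02 -4.0000e-02 -1.4315e+02] F [ 0.3 -0.2 -5.5] T [-0.03  0.03  0.02] op 0.527
shift cm [-0.44  0.69  0.01] rot deg [ 0.   -0.04 -0.85]
```

View pics/w4c.png

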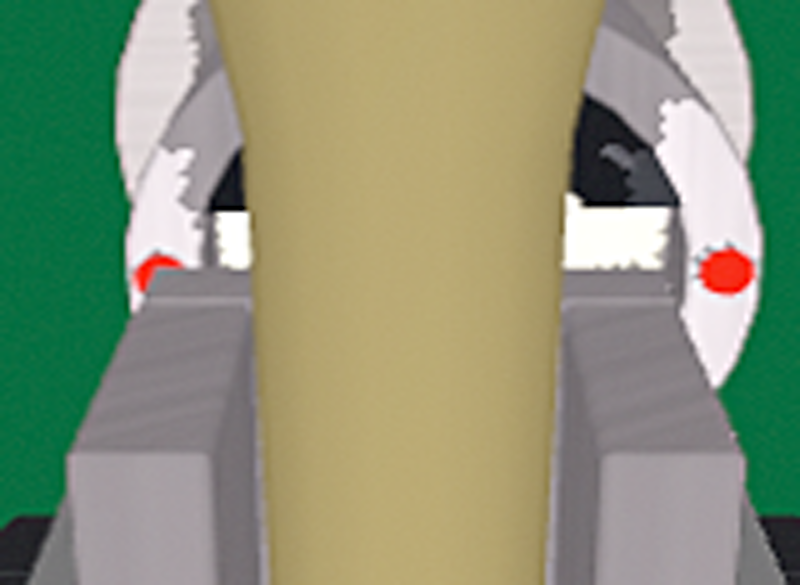

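>>> jog_arm:
  series:
    - [[-0.38,0.66,0.8,0,0,-0.7,3],[-0.38,0.66,2,0,0,-0.7,3],[-0.38,0.66,3.2,0,0,-0.7,3],[-0.38,0.66,3.2,0,0,-0.7,3],[-0.38,0.66,3.2,0,0,-0.7,3]]

```text
clock: 6.78
eef_pos: [502.5, 201.8, 158.2]
tcp_rot: [3.142, -0.0, -2.485]
contact_force: [0.1, -0.4, -6.6]
opening: 0.527
```

```bash
python3 -c "
from h import *
to([502.2,201,157],-142.5)
_,w=shot('wrist','w5');_,t=shot('top','t5');_,s=shot('scene','s5')
g=lambda i,x,y:cv2.resize(i[y:y+110,x:x+100],None,fx=4,fy=4,interpolation=cv2.INTER_CUBIC)
cv2.imwrite('pics/c5.png',np.hstack([g(t,150,180),g(s,310,100)]))
cv2.imwrite('pics/w5c.png',cv2.resize(w[190:320,240:400],None,fx=5,fy=4.5,interpolation=cv2.INTER_CUBIC))"
```

```text
now 6.775 [502.5 201.8 158.2] [ 1.8000e+02 -1.0000e-02 -1.4238e+02] F [ 0.1 -0.4 -6.6] T [-0.02 -0.01 -0.02] op 0.527
shift cm [ 0.07 -0.05  0.12] rot deg [ 0.   -0.01  0.12]
```

View pics/c5.png

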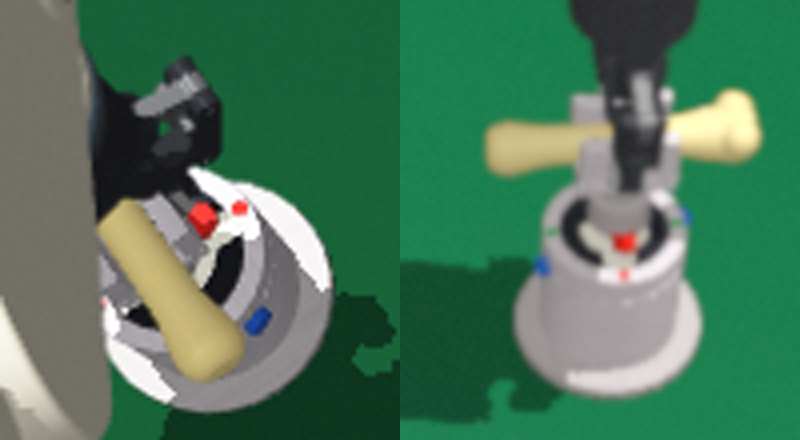

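View pics/w5c.png

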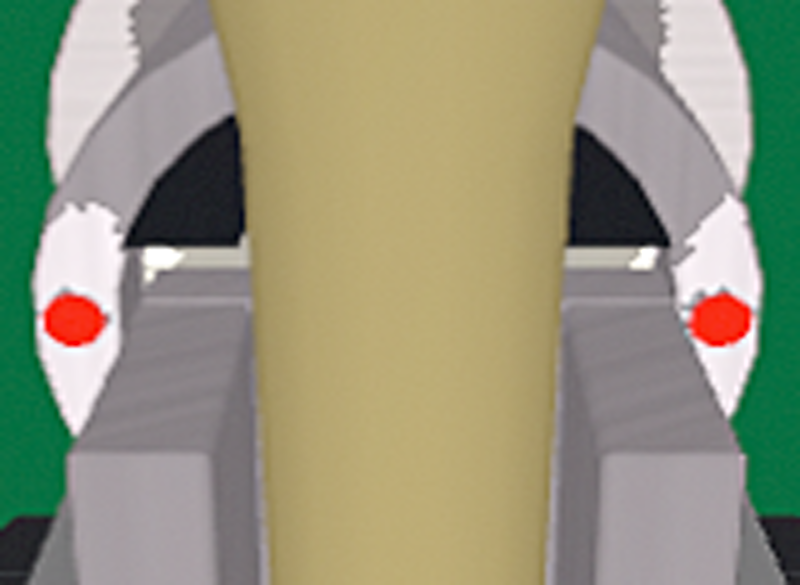

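```bash
python3 - <<'E'
from h import *
s=np.load("pics/w5.npy",allow_pickle=True).item()
w=lambda u,v:((u+.5)/5-.5+240,(v+.5)/4.5-.5+190)
M=R.from_euler('xyz',s["tcp_rot"]);E=s["eef_pos"]
p=onz("wrist",[w(74,320),w(720,319)],100,s);d=p[1]-p[0]
print(p.mean(0),np.hypot(*d[:2]),np.degrees(np.arctan2(d[1],d[0]))%180);print("mount tool",M.inv().apply(p.mean(0)-E).round(2))
q=onz("wrist",[w(68,455),w(745,453)],E[2]+39,s);print("clamp front tool",M.inv().apply(q-E).round(2))
# lug outer face center predicted (tool y -32 and +32), z foot+4.5
for sg in(1,-1):
    P=M.apply([0,32*sg,53-4.5])+E
    print(P.round(1),"top",proj("top",[P]).round(1),"scene",proj("scene",[P]).round(1))
for n in("t5","s5"):
    im=cv2.imread(f"pics/{n}.png");h=cv2.cvtColor(im,cv2.COLOR_BGR2HSV).astype(int)
    red=((h[...,0]<8)|(h[...,0]>172))&(h[...,1]>120)
    N,l,st,c=cv2.connectedComponentsWithStats(red.astype(np.uint8))
    for i in range(1,N):
        if st[i,4]>5: print(n,st[i],c[i].round(1))
E
```

```text
[502.13992149 201.45874566 100.        ] 81.01709773773611 127.70753535113369
mount tool [ 0.48 -0.06 58.21]
clamp front tool [[ 28.78 -21.53 -39.  ]
 [ 28.92  23.66 -38.99]]
[483.  227.1 109.7] top [[175.6 252.4]] scene [[360.9 144.5]]
[522.  176.5 109.7] top [[204.1 232.9]] scene [[364.6 163.1]]
t5 [197 230   7  10  47] [200.3 234.4]
t5 [208 230   4   4  12] [209.5 231.5]
t5 [477 254   8   9  51] [480.3 258. ]
t5 [389 363   9   9  54] [393.1 366.8]
s5 [363 158   6   5  24] [365.8 160.2]
s5 [185 255   7   7  31] [187.6 258.3]
s5 [215 364   7   7  36] [217.6 367.2]
```

Scene and wrist views agree that the holder sits about 1.5 mm towards −x (tool) of the collar axis, and about 0.8 mm in y. I'll correct that and lower it gently while watching force.

>>> jog_arm:
  series:
    - [[0.15,-0.08,0,0,0,0,3],[0.15,-0.08,0.3,0,0,0,3],[0.15,-0.08,0.6,0,0,0,3],[0.15,-0.08,0.8,0,0,0,3],[0.15,-0.08,0.8,0,0,0,3]]

```text
clock: 7.55
eef_pos: [501.6, 200.2, 150.0]
tcp_rot: [3.141, -0.0, -2.485]
contact_force: [-0.8, -0.7, -6.0]
opening: 0.528
```

```bash
python3 -c "
from h import *
to([502.2,201,133],-142.3)
_,s=shot('scene','s6')
cv2.imwrite('pics/c6.png',cv2.resize(s[110:200,310:410],None,fx=6,fy=6,interpolation=cv2.INTER_CUBIC))"
```

```text
now 7.55 [501.6 200.2 150. ] [ 1.7999e+02 -3.0000e-02 -1.4237e+02] F [-0.8 -0.7 -6. ] T [-0.01  0.01 -0.03] op 0.528
shift cm [-0.1   0.02  1.7 ] rot deg [ 0.01 -0.03 -0.07]
```

View pics/c6.png

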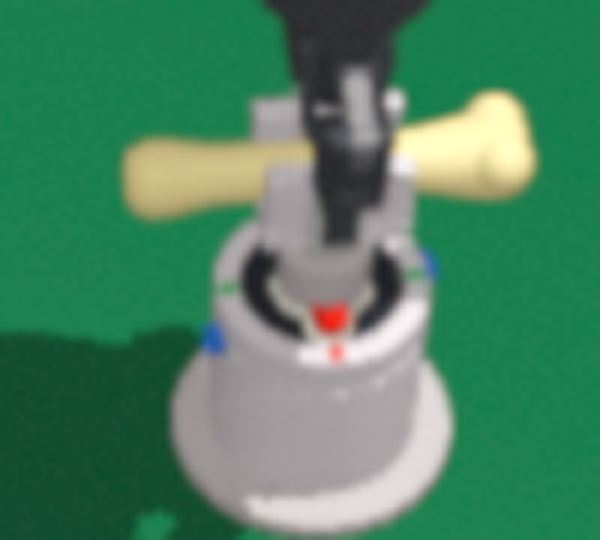

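The lug is at crop (331,319), centred in the slot mouth, with no contact force. Continuing down.

>>> jog_arm:
  series:
    - [[0,0,0.2,0,0,0,3],[0,0,0.4,0,0,0,3],[0,0,0.6,0,0,0,3],[0,0,0.8,0,0,0,3],[0,0,0.8,0,0,0,3]]

```text
clock: 8.22
eef_pos: [501.6, 200.2, 142.1]
tcp_rot: [3.141, -0.0, -2.485]
contact_force: [0.2, -0.0, -5.2]
opening: 0.525
```

```bash
python3 -c "
from h import *
to([502.2,201,133],-142.3)"
```

```text
now 8.225 [501.6 200.2 142.1] [ 1.7999e+02 -2.0000e-02 -1.4237e+02] F [ 0.2 -0.  -5.2] T [ 0.02 -0.04  0.04] op 0.525
shift cm [-0.1   0.02  0.91] rot deg [ 0.01 -0.02 -0.07]
```

>>> jog_arm:
  series:
    - [[0,0,0.2,0,0,0,3],[0,0,0.4,0,0,0,3],[0,0,0.6,0,0,0,3],[0,0,0.75,0,0,0,3],[0,0,0.75,0,0,0,3]]

```text
clock: 8.85
eef_pos: [501.6, 200.2, 134.6]
tcp_rot: [3.142, -0.0, -2.485]
contact_force: [0.8, -0.4, -4.9]
opening: 0.526
```

>>> jog_arm:
  series:
    - [[0,0,0.1,0,0,0,3],[0,0,0.2,0,0,0,3],[0,0,0.2,0,0,0,3]]

```text
clock: 9.22
eef_pos: [501.9, 200.4, 133.2]
tcp_rot: [-3.142, 0.0, -2.485]
contact_force: [-1.0, -0.6, -0.1]
opening: 0.524
```

```bash
python3 -c "
from h import *
to([502.2,201,133],-142.3)"
```

```text
now 9.225 [501.9 200.4 133.2] [-1.8000e+02  2.0000e-02 -1.4237e+02] F [-1.  -0.6 -0.1] T [-0.16  0.28 -0.05] op 0.524
shift cm [-0.07  0.03  0.02] rot deg [-0.    0.02 -0.07]
```

The foot reached the floor at the expected height (TCP 133.2) and the force rose. One more small press to confirm it is seated.

>>> jog_arm:
  series:
    - [[0,0,0.1,0,0,0,3],[0,0,0.1,0,0,0,3],[0,0,0.1,0,0,0,3]]

```text
clock: 9.6
eef_pos: [501.9, 200.4, 133.1]
tcp_rot: [-3.141, 0.001, -2.485]
contact_force: [-5.1, -1.0, 11.9]
opening: 0.524
```

```bash
python3 -c "
from h import *
to([502.2,201,133],-142.3)
_,s=shot('scene','s7')
cv2.imwrite('pics/c7.png',cv2.resize(s[110:200,310:410],None,fx=6,fy=6,interpolation=cv2.INTER_CUBIC))"
```

```text
now 9.6 [501.9 200.4 133.1] [-1.7999e+02  4.0000e-02 -1.4237e+02] F [-5.1 -1.  11.9] T [-0.49  0.95 -0.08] op 0.524
shift cm [-0.06  0.03  0.01] rot deg [-0.01  0.04 -0.07]
```

View pics/c7.png

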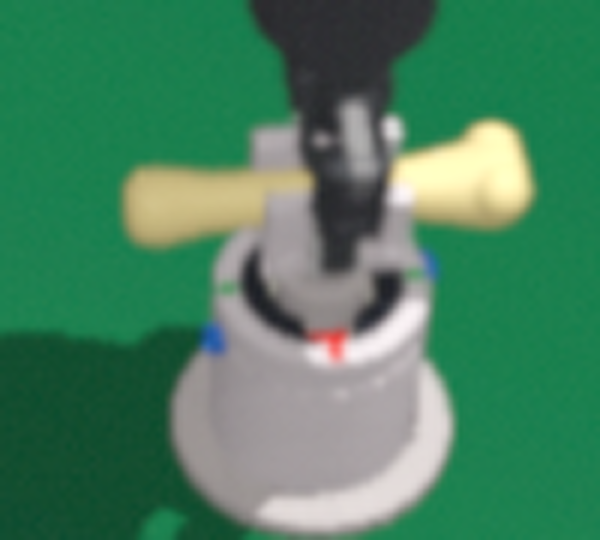

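Seated: the lug has gone below the rim and the floor contact force is clear. I'll ease the press and start the clockwise twist, which is positive about tool z.

>>> jog_arm:
  series:
    - [[0,0,-0.1,0,0,3,3],[0,0,-0.1,0,0,10,3],[0,0,-0.1,0,0,18,3],[0,0,-0.1,0,0,26,3],[0,0,-0.1,0,0,34,3]]

```text
clock: 10.28
eef_pos: [502.9, 200.6, 133.2]
tcp_rot: [3.141, 0.002, -3.083]
contact_force: [2.2, -0.1, -3.2]
opening: 0.523
```

```bash
python3 -c "
from h import *
to([502.2,201,133],127.7)"
```

```text
now 10.275 [502.9 200.6 133.2] [ 1.7997e+02  1.4000e-01 -1.7663e+02] F [ 2.2 -0.1 -3.2] T [-0.01 -0.48  0.09] op 0.523
shift cm [0.06 0.05 0.02] rot deg [ 0.1   0.11 55.67]
```

>>> jog_arm:
  series:
    - [[0,0,0,0,0,6,3],[0,0,0,0,0,12,3],[0,0,0,0,0,18,3],[0,0,0,0,0,25,3],[0,0,0,0,0,32,3]]

```text
clock: 10.9
eef_pos: [503.0, 200.2, 133.3]
tcp_rot: [3.14, 0.002, 2.643]
contact_force: [-5.4, 3.0, 15.6]
opening: 0.529
```

```bash
python3 -c "
from h import *
to([502.2,201,133],127.7)"
```

```text
now 10.9 [503.  200.2 133.3] [1.7993e+02 1.4000e-01 1.5143e+02] F [-5.4  3.  15.6] T [0.52 0.01 0.47] op 0.529
shift cm [0.11 0.03 0.03] rot deg [ 0.1   0.12 23.73]
```

>>> jog_arm:
  series:
    - [[0,0,0,0,0,5,3],[0,0,0,0,0,11,3],[0,0,0,0,0,17,3],[0,0,0,0,0,22,3],[0,0,0,0,0,22,3]]

```text
clock: 11.52
eef_pos: [501.7, 202.3, 132.8]
tcp_rot: [3.139, -0.002, 2.26]
contact_force: [-1.6, 10.0, -5.3]
opening: 0.525
```

```bash
python3 -c "
from h import *
to([502.2,201,133],127.7)"
```

```text
now 11.525 [501.7 202.3 132.8] [ 1.7986e+02 -1.4000e-01  1.2951e+02] F [-1.6 10.  -5.3] T [2.2  0.43 0.2 ] op 0.525
shift cm [-0.13 -0.04 -0.02] rot deg [ 0.14 -0.14  1.81]
```

>>> jog_arm:
  series:
    - [[0,0,0,0,0,2,3],[0,0,0,0,0,4,3],[0,0,0,0,0,5,3],[0,0,0,0,0,5,3]]

```text
clock: 12.02
eef_pos: [501.7, 203.2, 132.8]
tcp_rot: [3.139, -0.003, 2.179]
contact_force: [-3.8, 16.2, -7.0]
opening: 0.53
```

```bash
python3 -c "
from h import *
to([502.2,201,133],127.7)
_,w=shot('wrist','w8');_,s=shot('scene','s8')
cv2.imwrite('pics/c8.png',cv2.resize(s[110:200,310:410],None,fx=6,fy=6,interpolation=cv2.INTER_CUBIC))"
```

```text
now 12.025 [501.7 203.2 132.8] [ 1.7984e+02 -1.6000e-01  1.2484e+02] F [-3.8 16.2 -7. ] T [3.5  0.81 2.73] op 0.53
shift cm [-0.21 -0.08 -0.02] rot deg [ 0.17 -0.15 -2.86]
```

View pics/w8.png

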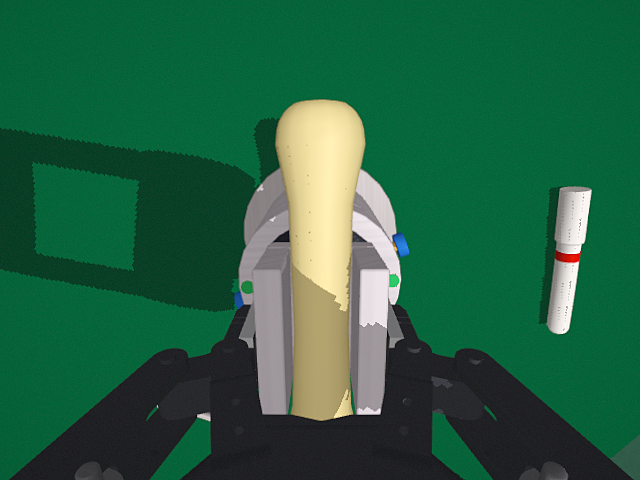

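View pics/c8.png

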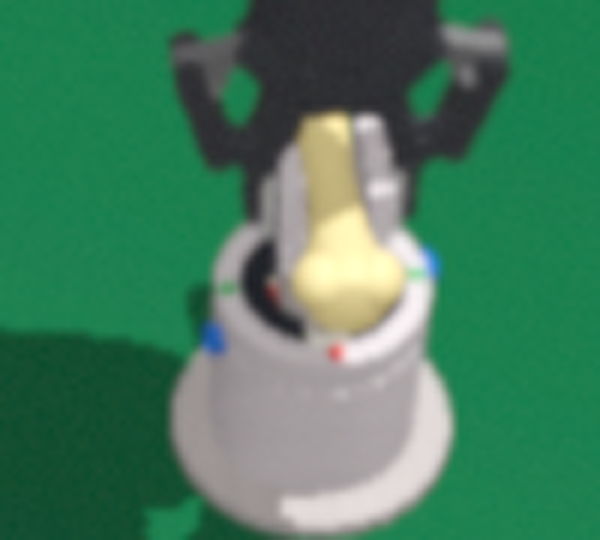

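Wrist torque jumped to 2.7 Nm at 92.8° of tool turn, which is the rigid stop. The green dots at (248,287) and (394,281) now line up with the lugs. I'll relieve the load slightly and open.

>>> jog_arm:
  series:
    - [[0.05,0.03,0,0,0,-1.5,3],[0.08,0.05,0,0,0,-3,3],[0.08,0.05,0,0,0,-3,3]]

```text
clock: 12.5
eef_pos: [501.6, 203.0, 132.8]
tcp_rot: [3.14, -0.002, 2.228]
contact_force: [-2.6, 9.3, -4.8]
opening: 0.526
```

```bash
python3 -c "
from h import *
to([502.2,201,133],127.7)"
```

```text
now 12.5 [501.6 203.  132.8] [ 1.7989e+02 -1.3000e-01  1.2763e+02] F [-2.6  9.3 -4.8] T [2.09 0.4  0.25] op 0.526
shift cm [-0.2  -0.08 -0.02] rot deg [ 0.11 -0.13 -0.07]
```

Torque relaxed to 0.25 Nm at exactly 90°. Opening.

>>> jog_arm:
  series:
    - [[0,0,0,0,0,0,5.5],[0,0,0,0,0,0,7],[0,0,0,0,0,0,8.5],[0,0,0,0,0,0,8.5],[0,0,0,0,0,0,8.5]]

```text
clock: 13.12
eef_pos: [501.7, 201.1, 132.8]
tcp_rot: [3.141, 0.0, 2.227]
contact_force: [0.4, -0.3, -1.0]
opening: 0.996
```

```bash
python3 -c "
from h import *
to([502.2,201,133],127.7)
_,w=shot('wrist','w9')"
```

```text
now 13.125 [501.7 201.1 132.8] [179.99   0.   127.62] F [ 0.4 -0.3 -1. ] T [ 0.02 -0.05  0.06] op 0.996
shift cm [-0.04  0.03 -0.02] rot deg [ 0.01  0.   -0.08]
```

View pics/w9.png

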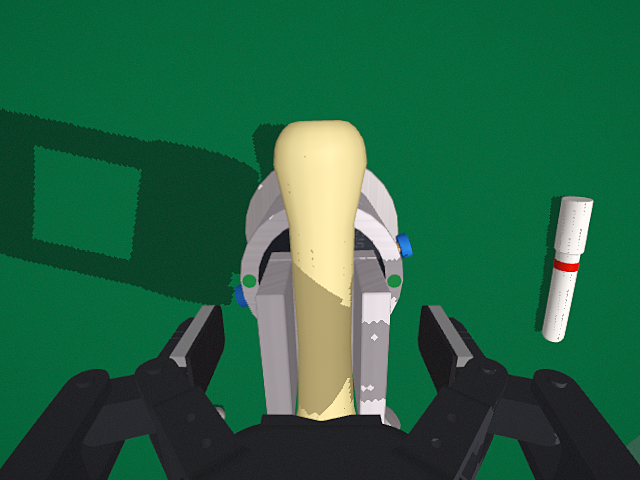

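The fingers are clear, the holder has settled upright, and the green dots are on the lug line. Retreating straight up.

>>> jog_arm:
  series:
    - [[0,0,-1,0,0,0,8.5],[0,0,-4,0,0,0,8.5],[0,0,-8,0,0,0,8.5],[0,0,-12,0,0,0,8.5],[0,0,-14,0,0,0,8.5]]

```text
clock: 13.8
eef_pos: [502.5, 201.5, 276.0]
tcp_rot: [3.138, 0.001, 2.227]
contact_force: [-0.5, -0.0, 0.0]
opening: 0.995
```

>>> jog_arm:
  series:
    - [[5,0,-3,0,0,0,8.5],[9,0,-3,0,0,0,8.5],[9,0,-3,0,0,0,8.5],[9,0,-3,0,0,0,8.5]]

```text
clock: 14.3
eef_pos: [446.9, 272.3, 303.1]
tcp_rot: [3.141, 0.0, 2.228]
contact_force: [-0.3, -0.2, -0.6]
opening: 0.998
```

```bash
python3 -c "
from h import *
to([502.2,201,133],127.7)
_,w=shot('wrist','w10');_,t=shot('top','t10');_,s=shot('scene','s10')
cv2.imwrite('pics/c10.png',np.hstack([cv2.resize(s[110:210,310:410],None,fx=4,fy=4,interpolation=cv2.INTER_CUBIC),cv2.resize(t[190:290,150:250],None,fx=4,fy=4,interpolation=cv2.INTER_CUBIC)]))"
```

```text
now 14.3 [446.9 272.3 303.1] [1.7998e+02 3.0000e-02 1.2766e+02] F [-0.3 -0.2 -0.6] T [ 0.   -0.01  0.05] op 0.998
shift cm [-9.01  0.02 17.02] rot deg [ 0.02  0.03 -0.04]
```

View pics/w10.png

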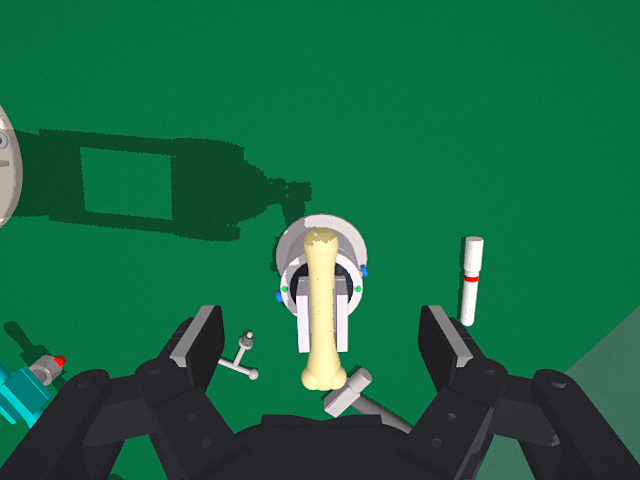

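View pics/c10.png

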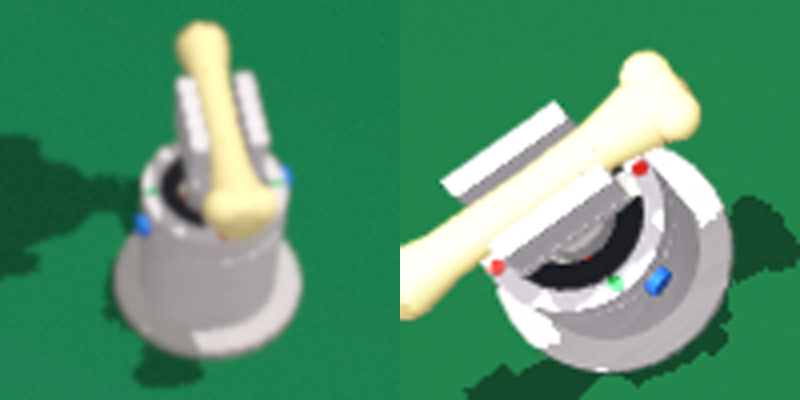

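View pics/s10.png

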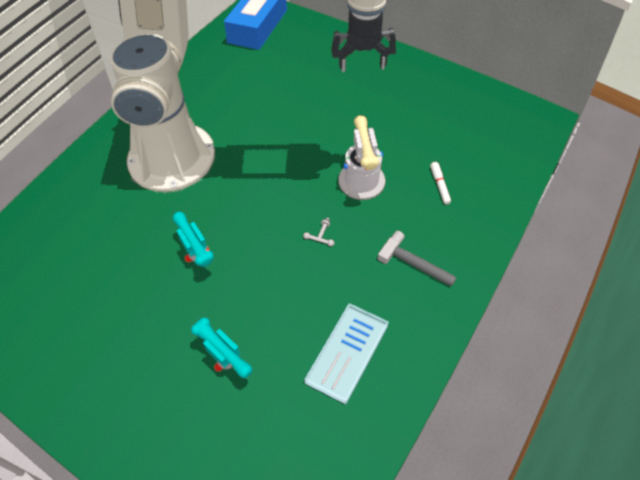

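The holder stands upright and free, with its bone along the slot line, and the bystanders haven't moved. As a last check I'll measure the locked angle and height from the wrist view.

```bash
python3 -c "
import cv2
im=cv2.imread('pics/w10.png')[210:400,260:385];cv2.imwrite('pics/w10c.png',cv2.resize(im,None,fx=3,fy=3,interpolation=cv2.INTER_CUBIC))"
```

```text
(no output)
```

View pics/w10c.png

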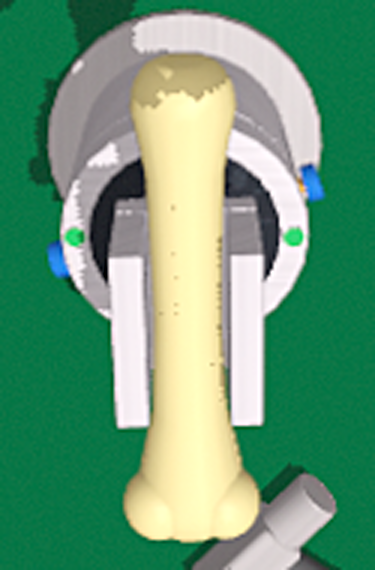

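```bash
python3 - <<'E'
from h import *
s=np.load("pics/w10.npy",allow_pickle=True).item()
w=lambda u,v:((u+.5)/3-.5+260,(v+.5)/3-.5+210)
c=onz("wrist",[w(109,256),w(263,255),w(264,425),w(117,428)],172,s);print(c.mean(0))
n=lambda d:(np.hypot(*d[:2]).round(1),(np.degrees(np.arctan2(d[1],d[0]))%180).round(1))
print(n(c[3]-c[0]),n(c[2]-c[1]),n(c[1]-c[0]),n(c[2]-c[3]))
g=onz("wrist",[w(74,237),w(294,236)],100,s);print(n(g[1]-g[0]),g.mean(0))
E
```

```text
[503.23037355 201.95801194 172.        ]
(np.float64(60.5), np.float64(128.6)) (np.float64(59.8), np.float64(129.5)) (np.float64(45.4), np.float64(38.0)) (np.float64(46.2), np.float64(39.0))
(np.float64(81.4), np.float64(37.9)) [502.00002914 201.54320989 100.        ]
```

The clamp angle reads about 0.5–1.5° short of 90, within measurement noise. In this crop there is an orange sliver beside the right-hand button, so I'll check whether the pins really sprung back by comparing button positions before and after.

```bash
python3 - <<'E'
from h import *
for n,cc in(("w1",[(251,233),(367,248)]),("w8",[(238,300),(402,245)]),("w9",[(240,296),(404,246)]),("w10",[(281,297),(364,271)])):
    s=np.load(f"pics/{n}.npy",allow_pickle=True).item();im=cv2.imread(f"pics/{n}.png")
    h=cv2.cvtColor(im,cv2.COLOR_BGR2HSV).astype(int)
    m=(h[...,0]>100)&(h[...,0]<125)&(h[...,1]>130)&(h[...,2]>60)
    for x,y in cc:
        k=np.zeros(m.shape,bool);k[y-18:y+18,x-15:x+15]=m[y-18:y+18,x-15:x+15]
        v,u=np.where(k)
        P=onz("wrist",[(u.mean(),v.mean())],86,s)[0];d=P[:2]-[502.2,201.2]
        # outermost pixel
        Q=onz("wrist",np.c_[u,v],86,s);rr=np.hypot(*(Q[:,:2]-[502.2,201.2]).T)
        print(n,len(u),"r",np.hypot(*d).round(1),"min/max",rr.min().round(1),rr.max().round(1),"ang",np.degrees(np.arctan2(d[1],d[0])).round(1))
t=[]
for n,(x,y) in(("w1",(367,248)),("w9",(404,246)),("w10",(364,271)),("w1",(251,233)),("w9",(240,296)),("w10",(281,297))):
    im=cv2.imread(f"pics/{n}.png");t.append(cv2.resize(im[y-16:y+16,x-16:x+16],None,fx=8,fy=8,interpolation=cv2.INTER_NEAREST))
cv2.imwrite("pics/btn.png",np.vstack([np.hstack(t[:3]),np.hstack(t[3:])]))
E
```

```text
w1 108 r 51.4 min/max 48.0 54.7 ang -124.0
w1 106 r 50.9 min/max 47.6 54.5 ang 56.8
w8 108 r 52.9 min/max 50.1 55.8 ang -125.9
w8 247 r 51.1 min/max 47.9 54.5 ang 56.1
w9 166 r 52.7 min/max 49.8 56.1 ang -123.7
w9 251 r 51.0 min/max 47.7 54.5 ang 56.4
w10 53 r 51.9 min/max 48.7 55.2 ang -124.0
w10 56 r 51.0 min/max 48.3 53.9 ang 55.6
```

View pics/btn.png

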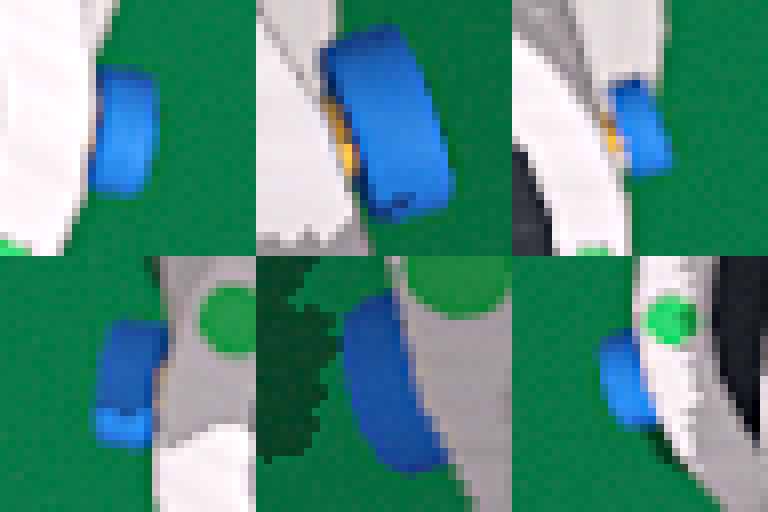

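The buttons are ambiguous at this scale: one radius is unchanged, the other reads 0.5–1.4 mm further out from a different viewpoint. I'll repeat the exact pose of the earlier stand picture (w1) for a like-for-like comparison.

```bash
python3 -c "
from h import *
to([493.7,217.2,231],154.45)"
```

```text
now 14.45 [447.2 271.8 302.7] [-1.7998e+02  1.0000e-02  1.2757e+02] F [-0.3 -0.   0.1] T [-0.    0.04  0.01] op 0.997
shift cm [-7.16  0.36  7.17] rot deg [-2.000e-02  1.000e-02 -2.688e+01]
```

>>> jog_arm:
  series:
    - [[-2.5,0.1,2,0,0,-9,8.5],[-5,0.2,4.5,0,0,-18,8.5],[-7.2,0.4,7.2,0,0,-26.9,8.5],[-7.2,0.4,7.2,0,0,-26.9,8.5],[-7.2,0.4,7.2,0,0,-26.9,8.5]]

```text
clock: 15.08
eef_pos: [494.1, 217.9, 231.3]
tcp_rot: [3.141, -0.0, 2.693]
contact_force: [0.8, 1.0, 0.9]
opening: 0.997
```

```bash
python3 - <<'E'
from h import *
to([493.7,217.2,231],154.45)
shot('wrist','w11')
for n,cc in(("w1",[(251,233),(367,248)]),("w11",[(251,233),(367,248)])):
    s=np.load(f"pics/{n}.npy",allow_pickle=True).item();im=cv2.imread(f"pics/{n}.png")
    h=cv2.cvtColor(im,cv2.COLOR_BGR2HSV).astype(int)
    m=(h[...,0]>100)&(h[...,0]<125)&(h[...,1]>130)&(h[...,2]>60)
    for x,y in cc:
        k=np.zeros(m.shape,bool);k[y-18:y+18,x-15:x+15]=m[y-18:y+18,x-15:x+15]
        v,u=np.where(k);print(n,len(u),u.mean().round(2),v.mean().round(2),u.min(),u.max(),v.min(),v.max())
t=[]
for x,y in((367,248),(251,233)):
  for n in("w1","w11"):
    im=cv2.imread(f"pics/{n}.png");t.append(cv2.resize(im[y-20:y+20,x-20:x+20],None,fx=7,fy=7,interpolation=cv2.INTER_NEAREST))
cv2.imwrite("pics/btn2.png",np.vstack([np.hstack(t[:2]),np.hstack(t[2:])]))
im=cv2.imread("pics/w11.png")
cv2.imwrite("pics/w11c.png",cv2.resize(im[140:360,200:420],None,fx=2.7,fy=2.7))
E
```

```text
now 15.075 [494.1 217.9 231.3] [179.98  -0.   154.3 ] F [0.8 1.  0.9] T [ 0.05 -0.02  0.05] op 0.997
shift cm [ 0.01 -0.08  0.03] rot deg [ 0.02 -0.   -0.15]
w1 108 250.68 232.5 247 255 225 240
w1 106 366.0 247.86 362 370 240 255
w11 109 249.29 233.28 245 254 226 241
w11 106 364.64 248.18 361 368 241 256
```

View pics/btn2.png

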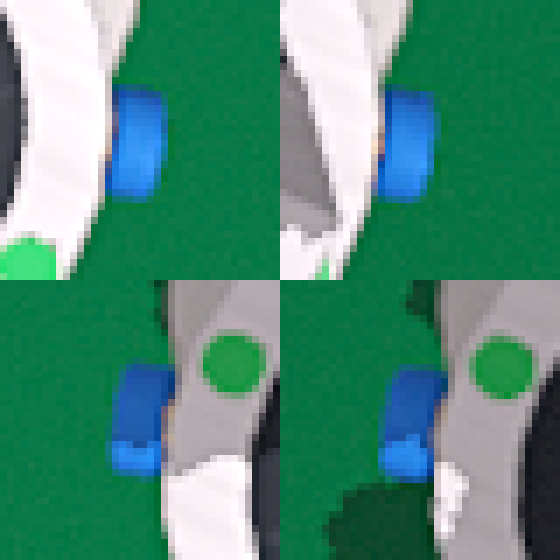

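View pics/w11c.png

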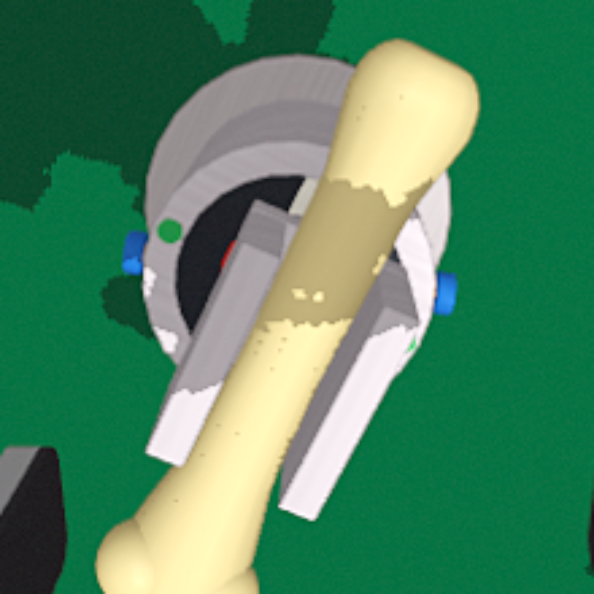

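Like for like, both buttons shifted by the same amount, −1.39 and −1.36 px. Their spacing is 115.32 px before and 115.35 px after, so both pins are back in, as they are at rest and when locked. Together with the hard stop and the ~90° turn, this means the holder is locked. Handing in.

```bash
python3 -c "
from rig import r
print(r.sense()['clock'],abs(r.sense()['qvel']).max());print(r.sign_off())"
```

```text
15.125 0.01451925243578019
the job is handed in; nothing more can be done
None
```

The bone holder is mounted and locked in the bench stand. I let go, moved the arm clear, and handed the job in at 15.1 s; no verdict is reported.

I gripped the cream holder (not the turquoise look-alikes) across its clamp and carried it upright to the stand. I lowered it through the slots until the foot touched the floor at the expected height, then twisted it clockwise.

**Checks that agreed:**
- **Stop:** wrist torque rose from 0.2 to 2.7 Nm at about 92° of tool turn. The pins resist with only about 1 Nm, so this is the rigid stop.
- **Height:** the clamp measures 60 x 46 mm at the seated height.
- **Pins:** the spacing of the two blue buttons is the same as before, 115.3 px from the same camera pose, so both pins sprang back.
- **Bystanders:** the mallet, pen, chuck key and tray look unmoved in the last overview picture.

**Checks that disagreed:**
- **Angle:** the clamp read about 0.5–1.5° short of the full 90°. That is within pixel noise and the play behind the pins.
- **Earlier pin reading:** one button first looked 0.5–1.4 mm further out, but from a different viewpoint. Repeating the original camera pose did not show it.

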